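# Clamp a two-piece panel with a caul and a pair of folding wedges

### The job

Clamp up the two-board panel lying in the wooden clamping frame: stand the straight block (the caul) against the panel's far long edge with one end near the end stop, and fill the rest of the gap up to the far rail with the two wedges lying side by side, head to tail, one with its thick end near the end stop and the other with its thick end towards the frame's open end. Drive this second wedge in from the open end until its ends are about level with the other's, the joint between the boards is closed and everything stays pinched tight by itself, all lying flat on the bed; leave the other things on the bench where they are.

Things in the scene. Friction and masses are not known exactly. Their poses are not given: they have to be found in the camera images.
- frame: fixed wooden clamping frame. Plywood base 216 mm (x) by 270 mm (y), 12 mm thick; its upper face is the bed. Origin: centre of the base's underside, x away from the robot, y towards the end stop, z up. On the bed stand strips 22 mm wide and 16 mm high: near and far rail along all of y (inner faces at x = -86 and +86 mm) and the end stop (inner face at y = +113 mm); the -y end is open
- frame_gap (a point): on the bed, middle of the place for the wedge pair once the joint is closed (frame x = 61, y = 38 mm). Across the 172 mm between the rails go board A (50), board B (50), caul (22) and the wedge pair (50 mm when tight: the driven wedge then stops about 15 mm short of level with the other; each 7.5 mm it is drawn back gives 1 mm of slack)
- board_a: dark wooden board, 50 mm (x) by 160 mm (y) by 16 mm, lying loose on the bed beside the near rail, 3 mm short of the end stop. Origin: middle of its joint edge (the long edge facing the other board) at its underside, axes along the frame's
- board_b: second board, the same, lying beside the first on the side of the far rail; the joint between them stands open by 3 to 6 mm at the start. Origin: centre of its underside, axes along the frame's
- caul: caul: straight pale wooden block 22 mm wide (x) by 150 mm long (y) by 45 mm high, about 100 g, lying on the table. Origin: centre of its underside, y along its length, z up
- wedge1: one of two identical plain pale wooden wedges, 150 mm long, 45 mm high (top and bottom parallel), tapering evenly and symmetrically in plan from 36 mm wide at the thick end to 16 mm at the thin end, about 90 g. Origin: middle of its underside; x runs along its length towards the thick end, z up
- wedge2: one of two identical plain pale wooden wedges, 150 mm long, 45 mm high (top and bottom parallel), tapering evenly and symmetrically in plan from 36 mm wide at the thick end to 16 mm at the thin end, about 90 g. Origin: middle of its underside; x runs along its length towards the thick end, z up
- wedge1_thick (a point): centre of the thick end face of wedge1, 75 mm along x from its origin at half height (22.5 mm). A push of about 15 N on the thick end drives a wedge tight; wood on wood (friction about 0.6) then holds it
- wedge2_thick (a point): centre of the thick end face of wedge2, likewise
- pumice: bystander: grey rounded pumice stone, 51 mm; origin under its middle
- tape_roll: bystander: small yellow tape roll, 42 mm across, 18 mm high; origin under its middle

How it is judged:
By the outcome, as a careful person would: the job done as asked, in the order asked, and still so for the second after the job is handed in, with the robot touching nothing.
It also fails if it takes over 67 s, if anything falls off the work surface, if the arm or the gripper's body presses on something with over 40 N, if the wrist force passes 120 N, or if a joint passes its speed limit or range.

### The arm

A 6-joint arm with a two-finger parallel gripper is mounted at the origin on the work surface; the furniture and walls round the work are solid. World frame = base frame: x ahead of the robot, y to its left, z up, the work surface at z = 0. Lengths are in mm, angles in rad, forces in N, time in s.
With the tool pointing down it reaches from about 300 to 875 mm from the base axis. Payload 6.4 kg.
Tool frame: the origin (TCP) lies midway between the tips of the shut fingers; the grasp point (between the pads) lies 19 mm behind it; z points along the fingers, y is the line along which they close (so a half turn about z gives the same grasp; the last joint's range is limited). The gripper opens to 85 mm and grips with 20 to 120 N. Pads are 22 mm wide; open, the fingers measure 114 mm over their backs; the gripper's body (76 mm by 85 mm) begins 54 mm behind the grasp point. The pads swing forward as they close: fully open they stand 13 mm farther back than shut.
Start: joints at [-0.206, 0.181, 1.607, -0, 1.354, -0.206], TCP at [575.014, 0.015, 193.588] pointing down, gripper open.
Joint ranges: [-2.99, 2.99], [-0.89, 2.07], [0.3, 2.58], [-1.14, 4.28], [0, 2.63], [-3.12, 3.12]. Speed limits (rad/s): [2.57, 2.57, 3.01, 3.14, 3.14, 3.14].

### API

Orientations are given as a rotation vector (axis times angle).
In Python, from station import monitor, cams, bot gives the robot as it stands. The module is installed in compiled form; this text tells all that it offers.
- The arm moves only by the tool jog_arm, never from a script. Its argument "steps" is a list that holds one entry, the list of rows, each a list of 6 numbers: the shift along the tool's x, y, z scaled (see below), then the turn, a rotation vector about the tool's x, y, z scaled (see below). A call has 1 to 20 rows; each row shifts and turns the commanded pose from where the row before left it, along the tool's axes as they then stand; what a row does not reach is not made up. The controller multiplies each number of a shift by 150 mm and each number of a turn by 180 degrees. A row lasts 1/10 s, in which the tool goes at most 50 mm and 8.59 degrees, less where a joint would pass 70% of its speed; a pose out of reach is approached as far as the arm can. A call with a number of a shift or a turn outside -1 to 1 is refused whole. A call with a gripper value outside its range is refused whole. "claw" is the finger opening in mm, from 0 to 85.4, set as the call begins (left out, the last holds). The fingers move at their own pace and stop on an object; "squeeze" is the grip in N (left out, the last holds). Time passes only in rows, so rows that do not move let the fingers close. It gives the time, the measured TCP pose, the force, the opening and the grip force at its end, in the units of the state.
- monitor.state(): the state, without advancing time (a new reading comes with each control period).
- cams.snapshot(name): name is "scene" or "side" or "wrist"; returns (picture, depth): 384x512x3 uint8, blue, green, red; 384x512 float32, mm along the optical axis (not along the pixel's ray), 0 where there is no reading.
- cams.calibration(name): a dict with "mtx" (3x3 intrinsics, pixels), "T" (4x4, takes a point from camera to world coordinates). Camera axes: x right, y down, z forward; pixel columns grow to the right and rows downward; lengths in mm; the calibration is good to about 2 mm. A picture is of the moment at which its call begins: read the wrist's pose just before it. calibration takes no time and is no camera call; for the wrist camera it gives the pose at the moment of the call.
- bot.close_job(): hands the job in; it is judged then, once.
The state is a dict: "t": time; "qpos": joint angles; "joint_vel": joint speeds; "effort": joint torques, N m; "tool_pos": TCP position; "eef_rot": TCP orientation; "ft_force": force on the tool from outside, world axes, zero at the start; "wrist_torque": the same for the moment, N m; "opening": opening from 0.0 (shut) to 1.0 (fully open); "finger_force": force on a finger pad.
Only numpy, scipy, OpenCV 4.12 (cv2) and the standard library are available. Lean on these libraries where they do the work, as an engineer would, in place of code of your own. Each camera call takes 0.05 s, during which the arm holds its last target. There are 200 camera calls.

## Working session

There is one attempt and no reset: what is moved stays moved. The work goes in short steps, Python scripts to look and compute and a tool call to move; the robot and the scene stay as the last step left them, time stands still between calls to the robot, and variables do not carry over. Pictures are saved under pics/ and viewed, at most 10 in all, crops included, and the job is handed in when it is done.

Besides the shell and the picture viewer there is one more tool, called after "Call:" by a JSON object that holds its "name" and its "arguments", one argument or row to a line. jog_arm: Moves the arm, as the interface text tells. Shifts and turns lie within -1 to 1; 1 stands for 150 mm of shift or 180 degrees of turn. Its arguments: {"type":"object","properties":{"steps":{"type":"array"},"claw":{"type":"number"},"squeeze":{"type":"number"}},"required":["steps"]}

```bash
mkdir -p pics
cat > h.py <<'E'
import numpy as np, cv2
from station import monitor, cams, bot
def snap(n):
    c=cams.calibration(n); im,d=cams.snapshot(n); return im,d,np.array(c['mtx']),np.array(c['T'])
def cloud(d,K,T):
    v,u=np.mgrid[:d.shape[0],:d.shape[1]]
    P=np.stack([(u-K[0,2])/K[0,0]*d,(v-K[1,2])/K[1,1]*d,d],-1)
    W=P@T[:3,:3].T+T[:3,3]; W[d<=0]=np.nan; return W
E
python3 - <<'E'
from h import *
print(monitor.state())
ims=[]
for n in['scene','side']:
    im,d,K,T=snap(n); W=cloud(d,K,T); np.savez(f'{n}.npz',im=im,W=W); print(n,T.round(2).tolist())
    cv2.imwrite(f'pics/{n}.png',im)
# topdown height map + colour from scene cloud
E
```

```text
{'t': 0.0, 'qpos': array([-2.06287549e-01,  1.81533363e-01,  1.60800540e+00,  8.26923583e-06,
        1.35376708e+00, -2.06309958e-01]), 'joint_vel': array([-3.50574246e-05, -1.20072747e-03, -8.66776403e-04, -1.41960494e-04,
        3.64849918e-03,  2.28310720e-04]), 'effort': array([ 3.41415571e-04, -4.44869328e+01, -3.51340663e+01, -2.51131587e-04,
        9.11703974e-03,  3.43231875e-05]), 'tool_pos': array([5.74396986e+02, 1.53795716e-01, 1.92689770e+02]), 'eef_rot': array([-2.22040132e+00, -2.22044710e+00,  1.46145947e-03]), 'ft_force': array([ 0.84984652, -0.01162117,  0.37451544]), 'wrist_torque': array([ 0.00364418, -0.03246259, -0.0407883 ]), 'finger_force': 0.0, 'opening': 1.0023542583505076}
scene [[0.92, -0.18, 0.34, -54.22], [-0.38, -0.49, 0.78, -951.97], [0.02, -0.85, -0.52, 684.31], [0.0, 0.0, 0.0, 1.0]]
side [[-1.0, -0.02, -0.0, 399.09], [-0.01, 0.48, -0.88, 1053.44], [0.02, -0.88, -0.48, 606.9], [0.0, 0.0, 0.0, 1.0]]
```

View both.

View pics/scene.png

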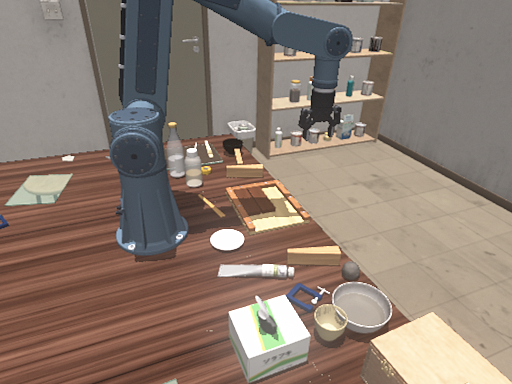

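View pics/side.png

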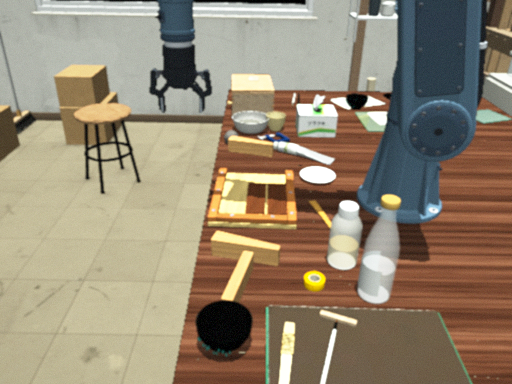

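Run:
```python
from h import *
# ortho: rows = x decreasing, cols = y decreasing(left = +y)
S=0.9
out=[]
for n in['side','scene']:
    z=np.load(n+'.npz'); W=z['W'].reshape(-1,3); c=z['im'].reshape(-1,3)
    m=(W[:,0]>250)&(W[:,0]<850)&(abs(W[:,1])<430)&(W[:,2]>-20)&(W[:,2]<120)
    W=W[m];c=c[m]; o=np.argsort(W[:,2]);W=W[o];c=c[o]
    I=np.zeros((300,774,3),np.uint8) if 0 else np.zeros((int(330*S),int(860*S),3),np.uint8)
    r=((800-W[:,0])*S*0.6).astype(int); q=((430-W[:,1])*S).astype(int)
    for k in range(len(W)):
        if 0<=r[k]<I.shape[0]: cv2.circle(I,(int(q[k]),int(r[k])),1,c[k].tolist(),-1)
    out.append(I)
    t=W[(W[:,2]>35)&(W[:,2]<75)]
    print(n,len(t))
cv2.imwrite('pics/ortho.png',np.vstack(out))
# clusters z 30..75
for n in['side','scene']:
    z=np.load(n+'.npz'); W=z['W']; 
    for lo,hi in((35,55),):
        m=((W[...,2]>lo)&(W[...,2]<hi)&(W[...,0]>250)&(W[...,0]<900)&(abs(W[...,1])<450)).astype(np.uint8)
        k,l,s,_=cv2.connectedComponentsWithStats(m)
        for i in range(1,k):
            if s[i,4]>40:
                P=W[l==i]; r=cv2.minAreaRect(P[:,:2].astype(np.float32)); print(n,s[i].tolist(),np.round(r[0]),np.round(r[1]),round(r[2]),P[:,2].max().round(),np.median(P[:,2]).round())
```

```text
side 1473
scene 825
side [228, 136, 46, 11, 229] [ 405. -301.] [ 37. 151.] 71 45.0 41.0
side [211, 231, 69, 22, 674] [411. 264.] [ 35. 150.] 74 46.0 43.0
side [221, 251, 32, 50, 626] [423. 373.] [151.  22.] 76 47.0 43.0
scene [227, 148, 37, 22, 276] [445. 335.] [200. 147.] 67 49.0 45.0
scene [287, 245, 55, 12, 454] [ 405. -309.] [ 37. 150.] 74 48.0 45.0
scene [345, 261, 14, 10, 101] [ 474. -391.] [33. 35.] 53 47.0 40.0
```

View pics/ortho.png

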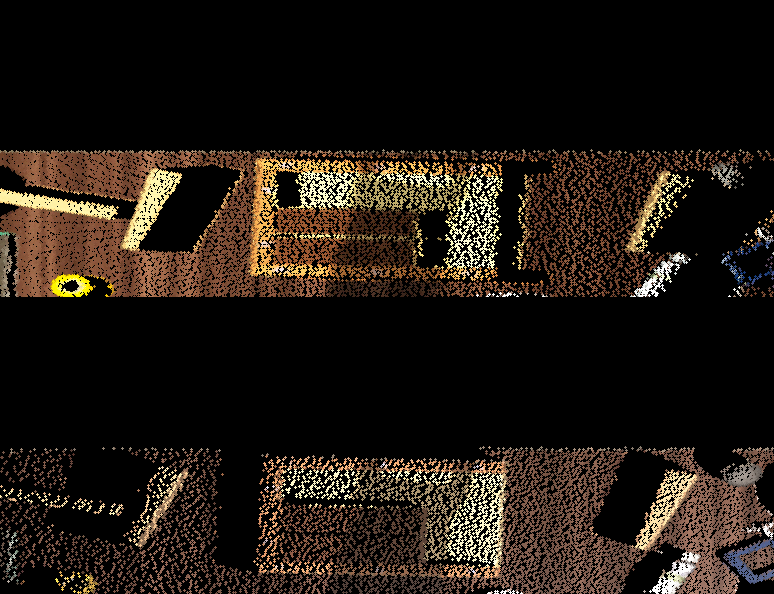

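Call:
{"name": "jog_arm", "arguments": {
  "steps": [
    [[0,-0.172,-0.15,0,0,0],[0,-0.172,-0.15,0,0,0],[0,-0.172,-0.15,0,0,0],[0,-0.172,-0.15,0,0,0],[0,-0.172,-0.15,0,0,0],[0,-0.172,-0.15,0,0,0],[0,0,0,0,0,0],[0,0,0,0,0,0]]
  ]
}}

```text
t: 0.9
tool_pos: [420.4, -0.0, 328.8]
eef_rot: [2.221, 2.22, 0.001]
ft_force: [0.8, 0.3, 0.0]
opening: 1.001
finger_force: 0.0
```

Run:
```python
from h import *
im,d,K,T=snap('wrist'); W=cloud(d,K,T); np.savez('w0.npz',im=im,W=W,K=K,T=T)
cv2.imwrite('pics/w0.png',im); print(monitor.state()['tool_pos'],T.round(3).tolist(),K[0,0]); m=W[abs(W[...,2])<30]
print(np.nanmin(m,0),np.nanmax(m,0))
```

```text
[4.20291167e+02 7.82853422e-03 3.27875124e+02] [[1.0, 0.0, -0.0, 419.672], [0.0, -0.947, -0.323, 82.848], [-0.0, 0.323, -0.947, 508.98], [0.0, 0.0, 0.0, 1.0]] 270.16822376968076
[-213.19055098 -627.23484488  -23.73398071] [518.23152939 232.34063264  29.99676777]
```

View pics/w0.png

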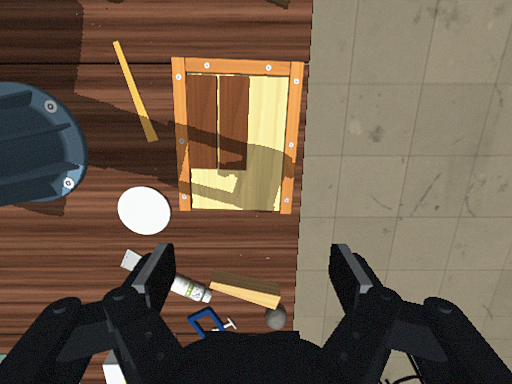

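Call:
{"name": "jog_arm", "arguments": {
  "steps": [
    [[0.3,0,0,0,0,0],[0.3,0,0,0,0,0],[0.3,0,0,0,0,0],[0.3,0,0,0,0,0],[0.3,0,0,0,0,0],[0.3,0,0,0,0,0],[0.3,0,0,0,0,0],[0,0,0,0,0,0],[0,0,0,0,0,0]]
  ]
}}

```text
t: 1.85
tool_pos: [419.6, 315.9, 326.1]
eef_rot: [-2.218, -2.223, 0.007]
ft_force: [0.3, -0.1, -0.5]
opening: 1.003
finger_force: 0.0
```

Run:
```python
from h import *
im,d,K,T=snap('wrist'); W=cloud(d,K,T); np.savez('w1.npz',im=im,W=W,K=K,T=T)
cv2.imwrite('pics/w1.png',im); print(monitor.state()['tool_pos'])
def wid(P):  # widths at both ends of a top-face cloud
    c,(a,b),ang=cv2.minAreaRect(P.astype(np.float32)); 
    u=np.linalg.svd(P-P.mean(0),full_matrices=False)[2][0]; v=np.array([-u[1],u[0]])
    s=(P-P.mean(0))@u; t=(P-P.mean(0))@v
    bins=np.linspace(s.min(),s.max(),9)
    w=[(round(np.ptp(t[(s>=x)&(s<=y)]),0),round((t[(s>=x)&(s<=y)].max()+t[(s>=x)&(s<=y)].min())/2,1)) for x,y in zip(bins,bins[1:])]
    mid=P.mean(0)+u*(s.min()+s.max())/2
    print(' centre',mid.round(1),'u',u.round(3),'len',np.ptp(s).round(1),[(float(a),float(b)) for a,b in w])
for n in['w0','w1']:
    W=np.load(n+'.npz')['W']
    for lo,hi in((38,52),(21,34)):
        m=((W[...,2]>lo)&(W[...,2]<hi)&(W[...,0]>250)&(W[...,0]<620)&(abs(W[...,1])<470)).astype(np.uint8)
        k,l,s,_=cv2.connectedComponentsWithStats(m,connectivity=4)
        for i in range(1,k):
            if s[i,4]>150:
                P=W[l==i]; print(n,lo,s[i].tolist(),'z',np.median(P[:,2]).round(1)); wid(P[:,:2])
```

```text
[419.94192224 314.95145768 326.60062866]
w0 38 [209, 280, 72, 30, 864] z 45.0
 centre [ 404.  -302.6] u [ 0.949 -0.315] len 150.1 [(18.0, -2.1), (21.0, -2.1), (23.0, -2.2), (25.0, -1.7), (28.0, -2.0), (30.0, -2.3), (33.0, -2.2), (35.0, -2.3)]
w0 21 [171, 57, 133, 158, 8229] z 28.2
 centre [380.9  50.9] u [0.974 0.229] len 276.1 [(129.0, -86.7), (203.0, 6.0), (195.0, 14.9), (140.0, 33.3), (31.0, 78.7), (287.0, -59.0), (272.0, -61.1), (138.0, -2.1)]
w0 21 [219, 76, 30, 95, 2692] z 28.2
 centre [386.5  37.4] u [-0.039 -0.999] len 160.2 [(49.0, -0.1), (49.0, 0.3), (48.0, -0.1), (49.0, 0.3), (49.0, 0.3), (48.0, 0.1), (49.0, 0.3), (48.0, -0.2)]
w0 21 [211, 275, 69, 19, 271] z 27.5
 centre [ 406.5 -292.9] u [ 0.966 -0.258] len 149.3 [(7.0, -1.9), (2.0, 0.1), (3.0, -0.1), (3.0, -0.3), (2.0, -0.1), (3.0, -0.1), (3.0, 0.1), (2.0, -0.2)]
w0 21 [172, 279, 39, 24, 456] z 29.4
 centre [ 287.6 -312. ] u [ 0.873 -0.488] len 87.8 [(25.0, -4.1), (25.0, -3.3), (27.0, -3.6), (27.0, -2.7), (29.0, -3.4), (26.0, -2.3), (24.0, -2.3), (20.0, -2.5)]
w1 38 [238, 67, 35, 94, 1246] z 45.1
 centre [421.1 369.7] u [-0.249 -0.968] len 149.5 [(22.0, 0.1), (22.0, 0.1), (22.0, -0.0), (22.0, 0.0), (22.0, 0.2), (22.0, 0.2), (22.0, 0.1), (22.0, 0.1)]
w1 38 [206, 163, 84, 37, 1222] z 45.1
 centre [409.2 261.8] u [ 0.958 -0.288] len 150.2 [(17.0, -0.7), (20.0, -0.6), (23.0, -0.8), (26.0, -1.0), (28.0, -0.6), (30.0, -0.9), (33.0, -1.0), (35.0, -1.0)]
w1 21 [187, 231, 109, 107, 6223] z 28.2
 centre [361.1  36.9] u [-0.687 -0.726] len 341.1 [(86.0, 27.2), (171.0, 22.3), (258.0, 15.9), (311.0, 29.0), (289.0, 45.5), (130.0, 4.1), (61.0, 7.6), (50.0, 40.1)]
```

View pics/w1.png

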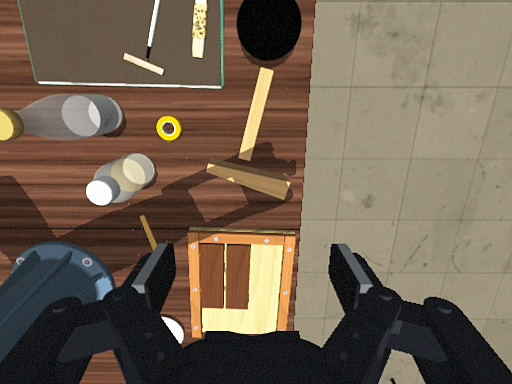

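Run:
```python
from h import *
W=np.load('w0.npz')['W']; 
sel=(W[...,2]>5)&(W[...,2]<40)&(W[...,0]>270)&(W[...,0]<530)&(W[...,1]>-160)&(W[...,1]<170)
P=W[sel]; top=P[P[:,2]>22]; bed=P[(P[:,2]<16)&(P[:,2]>8)]
r=cv2.minAreaRect(P[P[:,2]>9][:,:2].astype(np.float32)); print(r)
import itertools
best=None
for th in np.radians(np.arange(-4,0,.1)):
    R=np.array([[np.cos(th),np.sin(th)],[-np.sin(th),np.cos(th)]]) # world->frame
    q=top[:,:2]@R.T; q=q[np.abs(q[:,1]-np.median(q[:,1]))<200]
    h=np.histogram(q[:,0],bins=np.arange(q[:,0].min(),q[:,0].max(),1))[0]
    s=np.sum(np.diff(h.astype(float))**2)
    if best is None or s>best[0]: best=(s,th)
th=best[1]; print('th deg',np.degrees(th))
R=np.array([[np.cos(th),np.sin(th)],[-np.sin(th),np.cos(th)]])
q=top[:,:2]@R.T; b=bed[:,:2]@R.T
# profiles across x for slices of y
ym=np.array([395,0])@R.T
for y0 in (-90,-60,-20,0,30,60,90,115):
    a=np.sort(q[np.abs(q[:,1]-(y0+ym[1]))<5][:,0]); g=np.where(np.diff(a)>1.8)[0]
    print(y0,a[0].round(1),[(a[i].round(1),a[i+1].round(1)) for i in g],a[-1].round(1))
for x0 in(-95,0,50,70,95):
    a=np.sort(q[np.abs(q[:,0]-(x0+ym[0]))<4][:,1]); g=np.where(np.diff(a)>2.5)[0]
    print('x',x0,a[0].round(1),[(a[i].round(1),a[i+1].round(1)) for i in g],a[-1].round(1))
```

```text
((391.02069091796875, 7.4148406982421875), (270.08648681640625, 216.62387084960938), 87.9529037475586)
th deg -1.9999999999999984
-90 282.8 [(np.float64(282.8), np.float64(284.7)), (np.float64(305.0), np.float64(477.5))] 498.5
-60 284.3 [(np.float64(304.9), np.float64(476.6))] 498.7
-20 282.8 [(np.float64(355.4), np.float64(360.5)), (np.float64(409.4), np.float64(476.6))] 498.6
0 283.8 [(np.float64(355.5), np.float64(360.7)), (np.float64(409.0), np.float64(476.8))] 498.5
30 283.8 [(np.float64(355.6), np.float64(360.8)), (np.float64(409.7), np.float64(476.7))] 498.0
60 283.9 [(np.float64(355.5), np.float64(361.0)), (np.float64(409.1), np.float64(476.7))] 498.7
90 283.8 [(np.float64(355.7), np.float64(361.1)), (np.float64(409.8), np.float64(477.0))] 498.6
115 283.8 [(np.float64(355.6), np.float64(361.0)), (np.float64(409.1), np.float64(476.8))] 498.9
x -95 -113.9 [] 156.2
x 0 -28.7 [(np.float64(131.0), np.float64(134.0))] 155.1
x 50 134.2 [] 155.4
x 70 134.8 [] 156.0
x 95 -113.2 [] 155.5
```

```bash
cat >> h.py <<'E'
O=np.array([391.2,7.4]); TH=-2.03
def F(x,y): 
    c,s=np.cos(np.radians(TH)),np.sin(np.radians(TH)); return O+np.array([c*x-s*y,s*x+c*y])
def inF(x,y):
    c,s=np.cos(np.radians(TH)),np.sin(np.radians(TH)); d=np.array([x,y])-O; return np.array([c*d[0]+s*d[1],-s*d[0]+c*d[1]])
def rel(cur,tgt):
    "cur,tgt=(x,y,z,phi): turn first, then shift; total units"
    d=np.subtract(tgt,cur); a=np.radians(tgt[3]); t=-d[3]/180
    s=np.array([d[0]*np.cos(a)+d[1]*np.sin(a),d[0]*np.sin(a)-d[1]*np.cos(a),-d[2]])/150
    print('turn',round(t,4),'(rows>=%.1f)'%(abs(d[3])/8.59),'shift',s.round(4),'xy rows>=%.1f'%(np.hypot(d[0],d[1])/50),'world',np.round(tgt,1))
E
python3 - <<'E'
from h import *
h=(420.2,315,328.6,90)
c=(421.1,369.7,20,75.6); rel(h,c)
p=(*F(33,36),150,90+TH); rel((421.1,369.7,150,75.6),p)
E
```

```text
turn 0.08 (rows>=1.7) shift [ 0.3547 -0.0849  2.0573] xy rows>=1.1 world [421.1 369.7  20.   75.6]
turn -0.0687 (rows>=1.4) shift [-2.1809  0.1063 -0.    ] xy rows>=6.6 world [425.5  42.2 150.   88. ]
```

Call:
{"name": "jog_arm", "arguments": {
  "steps": [
    [[0,0,0,0,0,0.04],[0,0,0,0,0,0.04],[0.1774,-0.0425,0,0,0,0],[0.1773,-0.0424,0,0,0,0],[0,0,0.28,0,0,0],[0,0,0.28,0,0,0],[0,0,0.28,0,0,0],[0,0,0.28,0,0,0],[0,0,0.28,0,0,0],[0,0,0.28,0,0,0],[0,0,0.2,0,0,0],[0,0,0.1,0,0,0],[0,0,0.0773,0,0,0],[0,0,0,0,0,0],[0,0,0,0,0,0]]
  ],
  "claw": 50
}}

```text
t: 3.4
tool_pos: [422.3, 370.1, 21.3]
eef_rot: [2.483, 1.925, 0.003]
ft_force: [-0.5, 0.2, 0.7]
opening: 0.581
finger_force: 0.0
```

Call:
{"name": "jog_arm", "arguments": {
  "steps": [
    [[0,0,0,0,0,0],[0,0,0,0,0,0],[0,0,0,0,0,0],[0,0,0,0,0,0],[0,0,0,0,0,0],[0,0,0,0,0,0],[0,0,-0.1,0,0,0],[0,0,-0.25,0,0,0],[0,0,-0.28,0,0,0],[0,0,-0.2367,0,0,0],[0,0,0,0,0,-0.0343],[0,0,0,0,0,-0.0344]]
  ],
  "claw": 15,
  "squeeze": 50
}}

```text
t: 4.6
tool_pos: [422.4, 370.5, 153.3]
eef_rot: [2.255, 2.186, 0.007]
ft_force: [0.6, -0.3, 0.2]
opening: 0.175
finger_force: 0.0
```

Run:
```python
from h import *
im,d,K,T=snap('wrist'); cv2.imwrite('pics/w2.png',im); a=im
im,d,K,T=snap('side'); W=cloud(d,K,T); cv2.imwrite('pics/w2.png',np.hstack([cv2.resize(a,(400,300)),cv2.resize(im[80:320,100:420],(400,300))]))
m=((W[...,2]>35)&(W[...,2]<55)&(W[...,0]>250)&(W[...,0]<900)&(abs(W[...,1])<450)).astype(np.uint8)
k,l,s,_=cv2.connectedComponentsWithStats(m)
for i in range(1,k):
    if s[i,4]>40:
        P=W[l==i]; r=cv2.minAreaRect(P[:,:2].astype(np.float32)); print(s[i].tolist(),np.round(r[0]),np.round(r[1]),round(r[2]),np.median(P[:,2]).round())
print(monitor.state())
```

```text
[262, 141, 12, 6, 46] [ 354. -283.] [23. 37.] 61 41.0
[211, 231, 69, 22, 679] [411. 265.] [ 35. 150.] 73 43.0
[221, 251, 32, 50, 623] [423. 373.] [152.  23.] 76 43.0
{'t': 4.7, 'qpos': array([ 5.08758832e-01,  1.89074432e-01,  1.68592238e+00, -1.30747370e-05,
        1.26483865e+00,  5.43312549e-01]), 'joint_vel': array([-0.00072441,  0.01571557,  0.00816427, -0.00126415, -0.00397895,
        0.11041273]), 'effort': array([ 4.10087145e-03, -4.40449190e+01, -3.42226982e+01, -1.60637974e-03,
       -1.60894456e-02, -1.12361826e+00]), 'tool_pos': array([421.4400522 , 369.92777342, 151.50837863]), 'eef_rot': array([2.25914967, 2.18241449, 0.00266245]), 'ft_force': array([-0.72501018,  0.61983502, -0.4005655 ]), 'wrist_torque': array([-0.05375865, -0.04664369, -0.0148938 ]), 'finger_force': 0.0, 'opening': 0.17754205362754788}
```

View pics/w2.png

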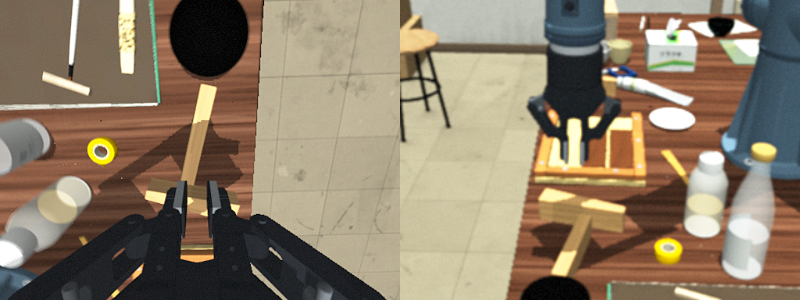

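Call:
{"name": "jog_arm", "arguments": {
  "steps": [
    [[0,0,0,0,0,0.0343],[0,0,0,0,0,0.0344],[0,0,0,0,0,0],[0,0,0,0,0,0],[0,0,0,0,0,0],[0,0,0.28,0,0,0],[0,0,0.25,0,0,0],[0,0,0.2,0,0,0],[0,0,0.1367,0,0,0],[0,0,0,0,0,0]]
  ],
  "claw": 45
}}

```text
t: 5.7
tool_pos: [418.4, 368.1, 16.7]
eef_rot: [-2.481, -1.926, 0.011]
ft_force: [0.9, 0.4, 0.1]
opening: 0.524
finger_force: 0.0
```

Call:
{"name": "jog_arm", "arguments": {
  "steps": [
    [[0,0,0,0,0,0],[0,0,0,0,0,0],[0,0,0,0,0,0],[0,0,0,0,0,0],[0,0,0,0,0,0],[0,0,0,0,0,0],[0,0,0,0,0,0],[0,0,0,0,0,0]]
  ],
  "claw": 15,
  "squeeze": 50
}}

```text
t: 6.5
tool_pos: [421.1, 369.7, 20.0]
eef_rot: [-2.482, -1.925, 0.0]
ft_force: [-0.1, -0.7, 0.3]
opening: 0.174
finger_force: 0.0
```

Run:
```python
from h import *
im,d,K,T=snap('side'); W=cloud(d,K,T)
p=np.linalg.inv(T)@np.array([421.1,369.7,20,1]); q=K@p[:3]; print(q[:2]/q[2])
b,_,_,_=snap('wrist')
cv2.imwrite('pics/w3.png',np.hstack([cv2.resize(b[100:340,100:420],(400,300)),cv2.resize(im[180:330,160:320],(400,375),interpolation=2)[:300]]))
```

```text
[238.95690916 281.36203208]
```

View pics/w3.png

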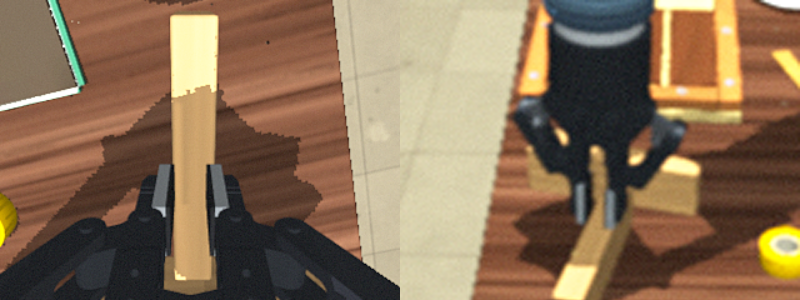

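Call:
{"name": "jog_arm", "arguments": {
  "steps": [
    [[0,0,0,0,0,0],[0,0,0,0,0,0],[0,0,0,0,0,0],[0,0,0,0,0,0],[0,0,0,0,0,0]]
  ],
  "claw": 0,
  "squeeze": 50
}}

```text
t: 7.1
tool_pos: [421.1, 369.7, 20.0]
eef_rot: [-2.482, -1.926, 0.0]
ft_force: [0.5, 0.2, -0.8]
opening: -0.001
finger_force: 0.0
```

Run:
```python
from h import *
for n in['side','wrist','scene']:
    im,d,K,T=snap(n); W=cloud(d,K,T)
    u=np.array([.249,.968]);v=np.array([.968,-.249])
    q=W[...,:2]-np.array([421.1,369.7]); s=q@u;t=q@v
    m=(abs(s)<16)&(abs(t)<60)&(W[...,2]>3)&(W[...,2]<140)
    P=np.stack([s[m],t[m],W[m][:,2],im[m].mean(-1)],-1); print(n,len(P)); dark=P[P[:,3]<75]
    o=dark[np.argsort(dark[:,2])][:12]; print('lowest dark',o.round(0).tolist())
    br=P[(P[:,3]>=90)]; print('bright z',np.percentile(br[:,2],[5,50,95]).round() if len(br) else 0, 't',np.percentile(br[:,1],[5,50,95]).round() if len(br) else 0)
    st=monitor.state(); print(st['opening'],st['finger_force'],st['ft_force'])
    m=((W[...,2]>38)&(W[...,2]<52)&(abs(t)<16)&(s<80)&(s>-80)); print('caul top t range',[ (k,np.percentile(t[m&(abs(s-k)<10)],[2,98]).round(1).tolist()) for k in(-60,-40,40,60) if (m&(abs(s-k)<10)).sum()>5])
```

```text
side 1050
lowest dark [[8.0, 10.0, 63.0, 55.0], [8.0, 12.0, 65.0, 38.0], [8.0, 10.0, 65.0, 46.0], [9.0, -11.0, 65.0, 57.0], [10.0, -9.0, 66.0, 75.0], [8.0, 10.0, 67.0, 47.0], [9.0, -9.0, 67.0, 60.0], [8.0, -10.0, 67.0, 39.0], [9.0, 11.0, 68.0, 33.0], [7.0, 12.0, 68.0, 35.0], [-2.0, -13.0, 69.0, 75.0], [10.0, -9.0, 70.0, 65.0]]
bright z [ 27.  63. 123.] t [-21.  -2.  16.]
-0.002886072270155557 0.0 [ 0.32843844 -0.02032566 -0.3701325 ]
caul top t range [(-60, [-9.7, -0.0]), (-40, [-10.1, -2.9]), (40, [-10.0, 10.7]), (60, [-9.8, 11.5])]
wrist 21732
lowest dark [[4.0, -10.0, 42.0, 56.0], [7.0, -10.0, 43.0, 64.0], [6.0, -10.0, 43.0, 64.0], [10.0, -10.0, 43.0, 69.0], [8.0, -10.0, 43.0, 64.0], [12.0, -10.0, 43.0, 72.0], [9.0, -10.0, 44.0, 62.0], [11.0, -10.0, 44.0, 75.0], [-5.0, 11.0, 44.0, 72.0], [9.0, -10.0, 44.0, 67.0], [6.0, -10.0, 45.0, 61.0], [-4.0, 8.0, 45.0, 69.0]]
bright z [44. 62. 95.] t [-8.  1. 10.]
0.0016327535400203564 0.0 [ 0.21598954 -0.28381385  1.06915993]
caul top t range [(-60, [-3.3, 1.7]), (40, [-9.6, 11.2]), (60, [-9.7, 11.3])]
scene 213
lowest dark [[-1.0, -17.0, 3.0, 42.0], [-4.0, -8.0, 9.0, 68.0], [1.0, -8.0, 11.0, 73.0], [-3.0, -8.0, 18.0, 74.0], [-5.0, 10.0, 66.0, 68.0], [-6.0, -8.0, 67.0, 70.0], [-2.0, -7.0, 70.0, 72.0], [-9.0, 9.0, 72.0, 51.0], [-8.0, 9.0, 76.0, 54.0], [-8.0, -8.0, 77.0, 74.0], [-5.0, 14.0, 80.0, 64.0], [-7.0, -12.0, 81.0, 37.0]]
bright z [ 38.  68. 135.] t [-8.  1. 26.]
-0.00037422022125615167 0.0 [-0.37667317  0.23879636 -0.21386595]
caul top t range [(-60, [-4.0, 13.0]), (-40, [-7.6, 10.9])]
```

Run:
```python
from h import *
for n in['side','scene']:
    W=np.load(n+'.npz')['W']; m=(abs(W[...,0]-575)<90)&(abs(W[...,1])<40)&(W[...,2]>120)&(W[...,2]<400)
    P=W[m]; P=P[np.argsort(P[:,2])]; print(n,len(P),P[:8].round(0).tolist())
im,d,K,T=snap('side'); W=cloud(d,K,T)
m=(abs(W[...,0]-421)<22)&(W[...,1]>363)&(W[...,1]<395)&(W[...,2]>30)&(W[...,2]<90)
P=W[m];c=im[m]; o=np.argsort(P[:,2]); print([(*P[i].round(0).tolist(),c[i].tolist()) for i in o[::14]])
```

```text
side 2056 [[618.0, 9.0, 242.0], [620.0, 10.0, 242.0], [623.0, 10.0, 242.0], [618.0, -4.0, 243.0], [526.0, -1.0, 243.0], [532.0, 9.0, 244.0], [618.0, 7.0, 244.0], [527.0, 13.0, 245.0]]
scene 1143 [[528.0, 2.0, 245.0], [621.0, 8.0, 245.0], [526.0, -8.0, 245.0], [529.0, -9.0, 245.0], [618.0, -3.0, 246.0], [619.0, -8.0, 247.0], [525.0, 5.0, 247.0], [624.0, -12.0, 248.0]]
[(411.0, 369.0, 31.0, [51, 86, 113]), (415.0, 384.0, 38.0, [64, 108, 135]), (424.0, 386.0, 42.0, [86, 145, 186]), (418.0, 395.0, 43.0, [84, 138, 178]), (434.0, 393.0, 43.0, [100, 156, 192]), (419.0, 381.0, 43.0, [96, 155, 197]), (428.0, 382.0, 43.0, [89, 149, 189]), (431.0, 376.0, 44.0, [98, 153, 191]), (429.0, 374.0, 44.0, [90, 148, 187]), (435.0, 395.0, 45.0, [92, 149, 192]), (420.0, 392.0, 45.0, [91, 154, 191]), (423.0, 383.0, 62.0, [95, 101, 100]), (421.0, 381.0, 65.0, [131, 126, 117]), (419.0, 384.0, 67.0, [141, 138, 128]), (421.0, 384.0, 70.0, [140, 133, 123]), (425.0, 380.0, 72.0, [97, 91, 87]), (409.0, 380.0, 74.0, [42, 47, 52]), (432.0, 374.0, 76.0, [49, 48, 45]), (424.0, 383.0, 78.0, [96, 95, 88]), (415.0, 382.0, 80.0, [64, 61, 55]), (419.0, 385.0, 82.0, [140, 140, 125]), (428.0, 382.0, 84.0, [135, 132, 122]), (426.0, 382.0, 87.0, [135, 134, 122]), (430.0, 381.0, 89.0, [95, 90, 81])]
```

Call:
{"name": "jog_arm", "arguments": {
  "steps": [
    [[0,0,0,0,0,0],[0,0,0,0,0,0],[0,0,0,0,0,0],[0,0,0,0,0,0],[0,0,0,0,0,0],[0,0,0.06,0,0,0],[0,0,0.06,0,0,0],[0,0,0.06,0,0,0],[0,0,0.04,0,0,0],[0,0,0.0333,0,0,0],[0,0,0,0,0,0]]
  ],
  "claw": 50
}}

```text
t: 8.4
tool_pos: [420.5, 369.3, -19.1]
eef_rot: [-2.482, -1.925, 0.003]
ft_force: [0.1, 0.2, 0.3]
opening: 0.586
finger_force: 0.0
```

Call:
{"name": "jog_arm", "arguments": {
  "steps": [
    [[0,0,0,0,0,0],[0,0,0,0,0,0],[0,0,0,0,0,0],[0,0,0,0,0,0],[0,0,0,0,0,0]]
  ],
  "claw": 10,
  "squeeze": 50
}}

```text
t: 8.9
tool_pos: [421.6, 370.0, -17.4]
eef_rot: [2.482, 1.925, 0.002]
ft_force: [0.4, 0.4, 3.8]
opening: 0.25
finger_force: 50.0
```

Run:
```python
from h import *
im,d,K,T=snap('side'); W=cloud(d,K,T)
m=(abs(W[...,0]-421)<40)&(W[...,1]>355)&(W[...,1]<395)&(W[...,2]>5)&(W[...,2]<60)
P=W[m];c=im[m].mean(-1); g=np.ptp(im[m].astype(int),axis=-1)<22
P=P[g];c=c[g]; o=np.argsort(P[:,2]); print([(*P[i].round(0).tolist(),int(c[i])) for i in o[:15]])
st=monitor.state();print(st['opening']*85.4,st['finger_force'],st['tool_pos'])
```

```text
[(407.0, 382.0, 19.0, 101), (407.0, 382.0, 22.0, 110), (411.0, 385.0, 22.0, 122), (409.0, 387.0, 23.0, 123), (407.0, 383.0, 25.0, 104), (411.0, 386.0, 25.0, 127), (409.0, 387.0, 26.0, 134), (413.0, 387.0, 26.0, 104), (405.0, 384.0, 26.0, 68), (442.0, 374.0, 27.0, 64), (444.0, 375.0, 28.0, 44), (401.0, 383.0, 28.0, 30), (405.0, 384.0, 28.0, 61), (403.0, 387.0, 28.0, 40), (407.0, 384.0, 28.0, 99)]
21.362669370129225 50.13214409351349 [421.62946295 369.99342301 -17.46208906]
```

Call:
{"name": "jog_arm", "arguments": {
  "steps": [
    [[0,0,-0.15,0,0,0],[0,0,-0.25,0,0,0],[0,0,-0.28,0,0,0],[0,0,-0.1067,0,0,0],[0,0,0,0,0,-0.0343],[0,0,0,0,0,-0.0344],[-0.2726,0.0133,0,0,0,0],[-0.2726,0.0133,0,0,0,0],[-0.2726,0.0133,0,0,0,0],[-0.2726,0.0133,0,0,0,0],[-0.2726,0.0133,0,0,0,0],[-0.2726,0.0133,0,0,0,0],[-0.2726,0.0133,0,0,0,0],[-0.2727,0.0132,0,0,0,0],[0,0,0,0,0,0],[0,0,0.2,0,0,0],[0,0,0.2,0,0,0],[0,0,0,0,0,0]]
  ]
}}

```text
t: 10.75
tool_pos: [421.3, 43.3, 36.5]
eef_rot: [-2.256, -2.176, 0.008]
ft_force: [-1.1, 0.0, -0.9]
opening: 0.244
finger_force: 49.4
```

Run:
```python
from h import *
im,d,K,T=snap('wrist'); W=cloud(d,K,T); np.savez('w4.npz',im=im,W=W)
st=monitor.state();print(st['opening']*85.4,st['finger_force'],st['tool_pos'],inF(*st['tool_pos'][:2]))
q=W.copy(); c,s=np.cos(np.radians(TH)),np.sin(np.radians(TH)); dx=W[...,0]-O[0];dy=W[...,1]-O[1]
X=c*dx+s*dy; Y=-s*dx+c*dy
for y0 in (70,85,100):
    m=(abs(Y-y0)<4)&(abs(X)<110); x=X[m];z=W[m][:,2]
    a=x[(z>65)&(z<100)]; b=x[(z>22)&(z<34)]; b=np.sort(b); g=np.where(np.diff(b)>2.5)[0]
    print(y0,'caul',a.min().round(1) if len(a) else 0,a.max().round(1) if len(a) else 0,np.median(z[(z>65)&(z<100)]).round(1),'boards gaps',[(b[i].round(1),b[i+1].round(1)) for i in g])
m=(abs(X-33)<9)&(W[...,2]>65)&(W[...,2]<100); print('caul end y',Y[m].max())
```

```text
20.660003692053202 49.42273557186127 [422.95384994  43.09411233  38.41509359] [30.46953736 36.79652068]
70 caul 17.6 39.4 99.0 boards gaps [(np.float64(-33.9), np.float64(-29.9)), (np.float64(10.2), np.float64(86.5))]
85 caul 17.6 39.5 99.1 boards gaps [(np.float64(-33.9), np.float64(-29.9)), (np.float64(9.9), np.float64(86.7))]
100 caul 17.6 39.5 99.0 boards gaps [(np.float64(-33.7), np.float64(-29.5)), (np.float64(10.4), np.float64(86.6))]
caul end y 112.49343593300723
```

Call:
{"name": "jog_arm", "arguments": {
  "steps": [
    [[0,0,0,0,0,0],[0,0,0,0,0,0]]
  ]
}}

```text
t: 11.0
tool_pos: [426.7, 42.4, 41.5]
eef_rot: [2.258, 2.181, 0.002]
ft_force: [0.3, -0.5, -2.0]
opening: 0.247
finger_force: 49.4
```

Call:
{"name": "jog_arm", "arguments": {
  "steps": [
    [[0,0,0.08,0,0,0],[0,0,0.08,0,0,0],[0,0,0.06,0,0,0],[0,0,0.04,0,0,0],[0,0,0.02,0,0,0],[0,0,0.02,0,0,0],[0,0,0,0,0,0],[0,0,0,0,0,0],[0,0,0,0,0,0]]
  ]
}}

```text
t: 11.9
tool_pos: [425.6, 42.2, -4.8]
eef_rot: [2.26, 2.181, 0.0]
ft_force: [-0.3, 0.2, -1.4]
opening: 0.246
finger_force: 49.5
```

Call:
{"name": "jog_arm", "arguments": {
  "steps": [
    [[0,-0.0067,0.005,0,0,0],[0,-0.0133,0,0,0,0],[0,-0.0133,0,0,0,0],[0,-0.01,0,0,0,0],[0,0,0,0,0,0],[0,0,0,0,0,0]]
  ]
}}

```text
t: 12.5
tool_pos: [419.5, 42.4, -5.5]
eef_rot: [2.26, 2.181, 0.001]
ft_force: [2.3, 0.4, -1.2]
opening: 0.25
finger_force: 49.8
```

Call:
{"name": "jog_arm", "arguments": {
  "steps": [
    [[0,-0.0067,0,0,0,0],[0,0,0,0,0,0]]
  ]
}}

```text
t: 12.7
tool_pos: [419.4, 42.4, -5.3]
eef_rot: [2.259, 2.18, 0.003]
ft_force: [5.7, 1.3, -1.2]
opening: 0.25
finger_force: 49.4
```

Call:
{"name": "jog_arm", "arguments": {
  "steps": [
    [[0,-0.0067,0,0,0,0],[0,-0.0067,0,0,0,0],[0,0,0,0,0,0]]
  ]
}}

```text
t: 13.0
tool_pos: [419.5, 42.4, -4.6]
eef_rot: [2.257, 2.177, 0.008]
ft_force: [10.1, 1.9, -3.4]
opening: 0.248
finger_force: 49.4
```

Call:
{"name": "jog_arm", "arguments": {
  "steps": [
    [[0,0.01,0,0,0,0],[0,0.005,0.0067,0,0,0],[0,0,0.0067,0,0,0],[0,0,0,0,0,0]]
  ]
}}

```text
t: 13.4
tool_pos: [419.6, 42.4, -5.6]
eef_rot: [2.259, 2.181, 0.001]
ft_force: [-3.6, 2.0, 25.7]
opening: 0.245
finger_force: 53.6
```

Call:
{"name": "jog_arm", "arguments": {
  "steps": [
    [[0,0,0,0,0,0],[0,0,0,0,0,0],[0,0,0,0,0,0],[0,0,0,0,0,0]]
  ],
  "claw": 36
}}

```text
t: 13.8
tool_pos: [417.5, 42.6, -8.2]
eef_rot: [-2.26, -2.181, 0.001]
ft_force: [-0.6, 0.3, -0.6]
opening: 0.421
finger_force: 0.0
```

Call:
{"name": "jog_arm", "arguments": {
  "steps": [
    [[0,0,-0.1,0,0,0],[0,0,-0.25,0,0,0],[0,0,-0.28,0,0,0],[0,0,-0.28,0,0,0],[0,0,-0.28,0,0,0],[0,0,-0.28,0,0,0],[0,0,0,0,0,0],[0,0,0,0,0,0]]
  ]
}}

```text
t: 14.6
tool_pos: [418.6, 42.4, 213.3]
eef_rot: [2.259, 2.181, 0.002]
ft_force: [-0.4, -1.2, 0.2]
opening: 0.421
finger_force: 0.0
```

```bash
cat >> h.py <<'E'
def frame_cloud():
    im,d,K,T=snap('wrist'); W=cloud(d,K,T)
    c,s=np.cos(np.radians(TH)),np.sin(np.radians(TH)); dx=W[...,0]-O[0];dy=W[...,1]-O[1]
    return im,c*dx+s*dy,-s*dx+c*dy,W[...,2]
def prof(X,Y,Z,ys,zs):
    for y0 in ys:
        for lo,hi in zs:
            m=(abs(Y-y0)<4)&(X>-115)&(X<115)&(Z>lo)&(Z<hi); b=np.sort(X[m])
            if len(b)<3: continue
            g=np.where(np.diff(b)>1.8)[0]; e=[b[0]]+[v for i in g for v in(b[i],b[i+1])]+[b[-1]]
            print(y0,(lo,hi),np.round(e,1).tolist())
E
python3 - <<'E'
from h import *
im,X,Y,Z=frame_cloud(); prof(X,Y,Z,(-70,-20,0,40,80,100),((22,34),(48,66)))
m=(Z>48)&(Z<66)&(abs(X)<100)&(abs(Y)<130); print('y',np.percentile(Y[m],[.5,99.5]),'z',np.median(Z[m])); print(monitor.state()['tool_pos'])
E
```

```text
-70 (22, 34) [-107.3, -85.6, 86.4, 107.3]
-20 (22, 34) [-106.4, 12.6, 86.5, 108.4]
-20 (48, 66) [14.8, 36.5]
0 (22, 34) [-107.1, 12.9, 86.8, 107.9]
0 (48, 66) [15.0, 36.2]
40 (22, 34) [-106.9, 13.3, 86.2, 108.5]
40 (48, 66) [15.4, 35.8]
80 (22, 34) [-106.8, 13.7, 86.3, 108.5]
80 (48, 66) [15.7, 36.6]
100 (22, 34) [-106.3, 12.6, 86.2, 108.4]
100 (48, 66) [14.6, 36.5]
y [-37.66754337 110.9186131 ] z 56.99076634242317
[417.63196001  42.54355205 211.94854222]
```

Run:
```python
from h import *
a=(410.5,260.5,-18,-16.7); rel((418.2,42.4,212.75,88),a)
x,y=F(73.7,35.5); rel((*a[:2],112,-16.7),(x,y,34,91.8))
```

```text
turn 0.5817 (rows>=12.2) shift [-0.467  -1.3779  1.5383] xy rows>=4.4 world [410.5 260.5 -18.  -16.7]
turn -0.6028 (rows>=12.6) shift [-1.4791  0.3244  0.52  ] xy rows>=4.5 world [466.1  40.3  34.   91.8]
```

Call:
{"name": "jog_arm", "arguments": {
  "steps": [
    [[0,0,0,0,0,0.0447],[0,0,0,0,0,0.0447],[0,0,0,0,0,0.0447],[0,0,0,0,0,0.0447],[0,0,0,0,0,0.0447],[0,0,0,0,0,0.0447],[0,0,0,0,0,0.0447],[0,0,0,0,0,0.0447],[0,0,0,0,0,0.0447],[0,0,0,0,0,0.0447],[0,0,0,0,0,0.0447],[0,0,0,0,0,0.045],[0,0,0,0,0,0.045],[-0.0934,-0.2756,0,0,0,0],[-0.0934,-0.2756,0,0,0,0],[-0.0934,-0.2756,0,0,0,0],[-0.0934,-0.2756,0,0,0,0],[-0.0934,-0.2755,0,0,0,0],[0,0,0,0,0,0],[0,0,0,0,0,0]]
  ],
  "claw": 60
}}

```text
t: 16.65
tool_pos: [409.0, 260.9, 210.4]
eef_rot: [3.106, -0.453, -0.006]
ft_force: [-0.6, -0.4, 0.8]
opening: 0.703
finger_force: 0.0
```

Call:
{"name": "jog_arm", "arguments": {
  "steps": [
    [[0,0,0.25,0,0,0],[0,0,0.28,0,0,0],[0,0,0.28,0,0,0],[0,0,0.28,0,0,0],[0,0,0.2,0,0,0],[0,0,0.15,0,0,0],[0,0,0.0983,0,0,0],[0,0,0,0,0,0],[0,0,0,0,0,0]]
  ]
}}

```text
t: 17.55
tool_pos: [410.3, 259.4, -18.3]
eef_rot: [3.107, -0.46, -0.002]
ft_force: [0.9, 0.6, 0.2]
opening: 0.702
finger_force: 0.0
```

Call:
{"name": "jog_arm", "arguments": {
  "steps": [
    [[0,0,0,0,0,0],[0,0,0,0,0,0],[0,0,0,0,0,0],[0,0,0,0,0,0],[0,0,0,0,0,0]]
  ],
  "claw": 12,
  "squeeze": 50
}}

```text
t: 18.05
tool_pos: [411.7, 260.8, -16.8]
eef_rot: [-3.108, 0.457, -0.003]
ft_force: [0.0, -1.5, 6.8]
opening: 0.308
finger_force: 49.3
```

Call:
{"name": "jog_arm", "arguments": {
  "steps": [
    [[0,0,-0.12,0,0,0],[0,0,-0.25,0,0,0],[0,0,-0.28,0,0,0],[0,0,-0.2167,0,0,0],[0,0,0,0,0,-0.0464],[0,0,0,0,0,-0.0464],[0,0,0,0,0,-0.0464],[0,0,0,0,0,-0.0464],[0,0,0,0,0,-0.0464],[0,0,0,0,0,-0.0464],[0,0,0,0,0,-0.0464],[0,0,0,0,0,-0.0464],[0,0,0,0,0,-0.0464],[0,0,0,0,0,-0.0464],[0,0,0,0,0,-0.0464],[0,0,0,0,0,-0.0464],[0,0,0,0,0,-0.046]]
  ]
}}

```text
t: 19.75
tool_pos: [410.4, 260.7, 112.1]
eef_rot: [2.18, 2.262, 0.0]
ft_force: [-1.1, 0.1, -1.2]
opening: 0.3
finger_force: 49.5
```

Call:
{"name": "jog_arm", "arguments": {
  "steps": [
    [[-0.24,0.054,0,0,0,0],[-0.24,0.054,0,0,0,0],[-0.24,0.054,0,0,0,0],[-0.25,0.054,0,0,0,0],[-0.25,0.054,0,0,0,0],[-0.2591,0.0544,0,0,0,0],[0,0,0.18,0,0,0],[0,0,0.18,0,0,0],[0,0,0,0,0,0],[0,0,0,0,0,0],[0,0,0,0,0,0],[0,0,0,0,0,0]]
  ]
}}

```text
t: 20.95
tool_pos: [467.3, 40.5, 59.5]
eef_rot: [2.185, 2.255, 0.002]
ft_force: [0.5, -1.0, -1.4]
opening: 0.303
finger_force: 49.4
```

```bash
cat >> h.py <<'E'
def tops(X,Y,Z,lo,hi,box=(-110,110,-200,140)):
    m=(Z>lo)&(Z<hi)&(X>box[0])&(X<box[1])&(Y>box[2])&(Y<box[3]); print('n',m.sum(),'z',np.median(Z[m]).round(1),'y',np.percentile(Y[m],[.5,99.5]).round(1))
    st=monitor.state(); print('tool inF',inF(*st['tool_pos'][:2]).round(1),st['tool_pos'].round(1),st['ft_force'].round(1))
E
python3 - <<'E'
from h import *
im,X,Y,Z=frame_cloud(); prof(X,Y,Z,(70,85,100),((22,34),(50,66),(95,125))); tops(X,Y,Z,95,125,(30,105,60,140))
E
```

```text
70 (22, 34) [-106.7, 7.0, 36.9, 37.2, 101.2, 108.8]
70 (50, 66) [14.8, 37.3]
70 (95, 125) [55.9, 87.1]
85 (22, 34) [-107.2, 7.7, 36.8, 37.2, 101.3, 108.9]
85 (50, 66) [15.7, 37.3]
85 (95, 125) [54.2, 87.0]
100 (22, 34) [-107.3, 7.3, 36.8, 37.2, 98.6, 108.8]
100 (50, 66) [15.2, 37.3]
100 (95, 125) [51.9, 87.2]
n 7667 z 121.2 y [ 60.4 109.8]
tool inF [74.7 35.8] [467.1  40.5  59.3] [ 0.2 -0.  -1. ]
```

Call:
{"name": "jog_arm", "arguments": {
  "steps": [
    [[0,-0.0133,0.1,0,0,0],[0,0,0.12,0,0,0],[0,0,0.1,0,0,0],[0,0,0.06,0,0,0],[0,0,0.0267,0,0,0],[0,0,0.012,0,0,0],[0,0,0,0,0,0],[0,0,0,0,0,0],[0,0,0,0,0,0]]
  ]
}}

```text
t: 21.9
tool_pos: [464.6, 40.2, -4.3]
eef_rot: [2.186, 2.255, 0.001]
ft_force: [0.6, 1.6, -0.0]
opening: 0.305
finger_force: 49.4
```

Call:
{"name": "jog_arm", "arguments": {
  "steps": [
    [[0,0,0.0067,0,0,0],[0,0,0.0033,0,0,0],[0,0,0,0,0,0]]
  ]
}}

```text
t: 22.2
tool_pos: [464.6, 40.2, -4.9]
eef_rot: [2.186, 2.255, 0.0]
ft_force: [-4.7, 0.3, 13.8]
opening: 0.302
finger_force: 51.0
```

Call:
{"name": "jog_arm", "arguments": {
  "steps": [
    [[0,0,0,0,0,0],[0,0,0,0,0,0],[0,0,0,0,0,0]]
  ],
  "claw": 34
}}

```text
t: 22.5
tool_pos: [464.1, 40.2, -6.3]
eef_rot: [2.187, 2.255, 0.0]
ft_force: [-0.0, 0.2, -0.2]
opening: 0.397
finger_force: 0.0
```

Call:
{"name": "jog_arm", "arguments": {
  "steps": [
    [[0,0,-0.08,0,0,0],[0,0,-0.2,0,0,0],[0,0,-0.28,0,0,0],[0,0,-0.28,0,0,0],[0,0,-0.28,0,0,0],[0,0,-0.28,0,0,0],[0,0,0,0,0,0],[0,0,0,0,0,0]]
  ]
}}

```text
t: 23.3
tool_pos: [464.8, 40.2, 205.4]
eef_rot: [2.185, 2.254, 0.003]
ft_force: [0.0, 0.1, -0.1]
opening: 0.397
finger_force: 0.0
```

Run:
```python
from h import *
im,X,Y,Z=frame_cloud(); prof(X,Y,Z,(-60,-20,0,40,80,100),((22,34),(48,66))); tops(X,Y,Z,48,66,(10,34,-60,140));tops(X,Y,Z,48,66,(40,105,-60,140))
x,y=F(54.5+1.5,-40-35); print(x,y)
# wedge2 grasp: s=+35 toward thick; cam centre (403.3,-304.6), u=(.949,-.315)
u=np.array([.949,-.315]); g=np.array([403.3,-304.6])+35*u+[1.5,-.5]; print(g)
```

```text
-60 (22, 34) [-106.3, -84.9, 87.1, 108.3]
-20 (22, 34) [-107.0, 9.5, 36.6, 36.7, 87.0, 108.4]
-20 (48, 66) [15.0, 36.7, 65.0, 83.6]
0 (22, 34) [-107.0, 10.6, 36.5, 36.6, 86.8, 108.4]
0 (48, 66) [14.8, 36.8, 62.6, 83.5]
40 (22, 34) [-106.7, 10.1, 36.5, 36.7, 86.5, 108.4]
40 (48, 66) [15.7, 36.8, 56.6, 83.3]
80 (22, 34) [-106.8, 9.9, 36.5, 36.7, 86.5, 108.4]
80 (48, 66) [15.0, 36.7, 52.1, 83.8]
100 (22, 34) [-107.3, 10.5, 36.6, 36.7, 86.8, 108.0]
100 (48, 66) [14.7, 36.7, 48.7, 84.0]
n 1812 z 57.1 y [-37.4 110.6]
tool inF [71.3 35.5] [463.7  40.3 203.7] [ 0.3 -0.   0.1]
n 2482 z 57.0 y [-39.3 108.2]
tool inF [71.3 35.5] [463.7  40.3 203.7] [ 0.3 -0.   0.1]
444.50814745664286 -69.53660646753806
[ 438.015 -316.125]
```

Run:
```python
from h import *
a=(438.0,-316.1,-18,161.6); rel((464.3,40.2,203.7,91.8),a)
x,y=F(56,-85.5); rel((*a[:2],112,161.6),(x,y,42,91.8))
```

```text
turn -0.3878 (rows>=8.1) shift [-0.5834 -2.3092  1.478 ] xy rows>=7.1 world [ 438.  -316.1  -18.   161.6]
turn 0.3878 (rows>=8.1) shift [1.5717 0.0903 0.4667] xy rows>=4.7 world [444.1 -80.   42.   91.8]
```

Call:
{"name": "jog_arm", "arguments": {
  "steps": [
    [[0,0,0,0,0,-0.0431],[0,0,0,0,0,-0.0431],[0,0,0,0,0,-0.0431],[0,0,0,0,0,-0.0431],[0,0,0,0,0,-0.0431],[0,0,0,0,0,-0.0431],[0,0,0,0,0,-0.0431],[0,0,0,0,0,-0.0431],[0,0,0,0,0,-0.043],[-0.0648,-0.2566,0,0,0,0],[-0.0648,-0.2566,0,0,0,0],[-0.0648,-0.2566,0,0,0,0],[-0.0648,-0.2566,0,0,0,0],[-0.0648,-0.2566,0,0,0,0],[-0.0648,-0.2566,0,0,0,0],[-0.0648,-0.2566,0,0,0,0],[-0.0648,-0.2566,0,0,0,0],[-0.065,-0.2564,0,0,0,0],[0,0,0,0,0,0],[0,0,0,0,0,0]]
  ],
  "claw": 52
}}

```text
t: 25.35
tool_pos: [436.4, -315.6, 201.5]
eef_rot: [-0.506, -3.097, -0.005]
ft_force: [-1.3, 0.6, -0.3]
opening: 0.611
finger_force: 0.0
```

Call:
{"name": "jog_arm", "arguments": {
  "steps": [
    [[0,0,0.25,0,0,0],[0,0,0.28,0,0,0],[0,0,0.28,0,0,0],[0,0,0.28,0,0,0],[0,0,0.1,0,0,0],[0,0,0,0,0,0],[0,0,0,0,0,0]]
  ]
}}

```text
t: 26.05
tool_pos: [438.5, -316.2, 26.5]
eef_rot: [0.502, 3.1, -0.001]
ft_force: [0.2, 0.2, 1.1]
opening: 0.61
finger_force: 0.0
```

Call:
{"name": "jog_arm", "arguments": {
  "steps": [
    [[0,0,0.13,0,0,0],[0,0,0.1,0,0,0],[0,0,0.058,0,0,0],[0,0,0,0,0,0],[0,0,0,0,0,0]]
  ]
}}

```text
t: 26.55
tool_pos: [437.8, -316.3, -17.5]
eef_rot: [0.503, 3.101, -0.001]
ft_force: [0.3, -0.3, 0.5]
opening: 0.607
finger_force: 0.0
```

Call:
{"name": "jog_arm", "arguments": {
  "steps": [
    [[0,0,0,0,0,0],[0,0,0,0,0,0],[0,0,0,0,0,0],[0,0,0,0,0,0],[0,0,0,0,0,0]]
  ],
  "claw": 12,
  "squeeze": 60
}}

```text
t: 27.05
tool_pos: [438.3, -316.8, -16.9]
eef_rot: [0.503, 3.1, -0.002]
ft_force: [-0.4, 0.5, 7.1]
opening: 0.355
finger_force: 59.6
```

Call:
{"name": "jog_arm", "arguments": {
  "steps": [
    [[0,0,-0.12,0,0,0],[0,0,-0.25,0,0,0],[0,0,-0.28,0,0,0],[0,0,-0.2167,0,0,0],[0,0,0,0,0,0.0431],[0,0,0,0,0,0.0431],[0,0,0,0,0,0.0431],[0,0,0,0,0,0.0431],[0,0,0,0,0,0.0431],[0,0,0,0,0,0.0431],[0,0,0,0,0,0.0431],[0,0,0,0,0,0.0431],[0,0,0,0,0,0.043],[0,0,0,0,0,0],[0,0,0,0,0,0]]
  ]
}}

```text
t: 28.55
tool_pos: [437.5, -315.9, 111.9]
eef_rot: [-2.183, -2.259, -0.0]
ft_force: [-0.5, -0.1, -1.1]
opening: 0.354
finger_force: 59.3
```

Call:
{"name": "jog_arm", "arguments": {
  "steps": [
    [[0.2245,0.0129,0,0,0,0],[0.2245,0.0129,0,0,0,0],[0.2245,0.0129,0,0,0,0],[0.2245,0.0129,0,0,0,0],[0.2245,0.0129,0,0,0,0],[0.2245,0.0129,0,0,0,0],[0.2247,0.0129,0,0,0,0],[0,0,0.16,0,0,0],[0,0,0.16,0,0,0],[0,0,0,0,0,0],[0,0,0,0,0,0],[0,0,0,0,0,0]]
  ]
}}

```text
t: 29.75
tool_pos: [444.8, -80.6, 65.2]
eef_rot: [2.185, 2.255, 0.001]
ft_force: [0.7, 0.7, -1.0]
opening: 0.352
finger_force: 59.3
```

Run:
```python
from h import *
im,X,Y,Z=frame_cloud(); prof(X,Y,Z,(-50,-40,-20,0,20),((50,66),(95,140))); prof(X,Y,Z,(60,90),((50,66),));tops(X,Y,Z,95,140,(20,90,-50,40))
cv2.imwrite('pics/w5.png',im)
```

```text
-50 (95, 140) [41.0, 66.7]
-40 (50, 66) [15.5, 35.9, 71.7, 83.5]
-40 (95, 140) [41.2, 65.8]
-20 (50, 66) [15.0, 36.1, 69.0, 83.7]
-20 (95, 140) [41.4, 63.3]
0 (50, 66) [15.0, 36.5, 66.9, 83.8]
0 (95, 140) [41.6, 61.0]
20 (50, 66) [14.9, 36.8, 64.5, 84.0]
20 (95, 140) [41.8, 58.7]
n 8450 z 126.9 y [-49.6  23.2]
tool inF [ 56.8 -86.1] [444.9 -80.7  65.3] [-0.6 -1.2  0.4]
```

View pics/w5.png

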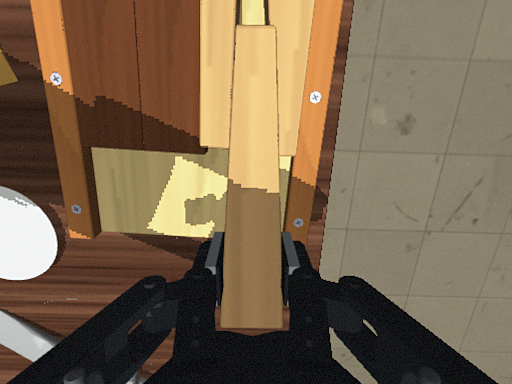

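Call:
{"name": "jog_arm", "arguments": {
  "steps": [
    [[0,-0.0133,0,0,0,0],[0,0,0.1,0,0,0],[0,0,0.12,0,0,0],[0,0,0.1,0,0,0],[0,0,0.08,0,0,0],[0,0,0.04,0,0,0],[0,0,0.0167,0,0,0],[0,0,0,0,0,0],[0,0,0,0,0,0]]
  ]
}}

```text
t: 30.7
tool_pos: [442.4, -80.3, -4.0]
eef_rot: [2.186, 2.255, 0.001]
ft_force: [0.7, 1.0, -1.2]
opening: 0.356
finger_force: 59.5
```

Call:
{"name": "jog_arm", "arguments": {
  "steps": [
    [[0.03,0,0.0067,0,0,0],[0.03,0,0,0,0,0],[0.03,0,0,0,0,0],[0.02,0,0.0033,0,0,0],[0,0,0,0,0,0]]
  ]
}}

```text
t: 31.2
tool_pos: [442.6, -63.8, -5.0]
eef_rot: [2.184, 2.254, 0.001]
ft_force: [-0.4, -2.1, 6.2]
opening: 0.354
finger_force: 60.2
```

Call:
{"name": "jog_arm", "arguments": {
  "steps": [
    [[0,0,0,0,0,0],[0,0,0,0,0,0],[0,0,0,0,0,0],[0,0,0,0,0,0]]
  ],
  "claw": 46
}}

```text
t: 31.6
tool_pos: [441.1, -63.3, -6.2]
eef_rot: [-2.187, -2.255, 0.0]
ft_force: [-0.2, 1.1, 0.6]
opening: 0.538
finger_force: 0.0
```

Call:
{"name": "jog_arm", "arguments": {
  "steps": [
    [[0,0,-0.08,0,0,0],[0,0,-0.2,0,0,0],[0,0,-0.28,0,0,0],[0,0,-0.28,0,0,0],[0,0,-0.28,0,0,0],[0,0,0,0,0,0],[0,0,0,0,0,0]]
  ]
}}

```text
t: 32.3
tool_pos: [442.2, -63.9, 163.7]
eef_rot: [2.185, 2.253, 0.002]
ft_force: [-0.1, 0.2, -0.4]
opening: 0.539
finger_force: 0.0
```

Run:
```python
from h import *
im,X,Y,Z=frame_cloud(); prof(X,Y,Z,(-90,-70,-50,-30,-10,20,60,90),((48,66),)); tops(X,Y,Z,48,66,(38,52,-160,45)); tops(X,Y,Z,48,66,(66,105,-160,140)); tops(X,Y,Z,48,66,(10,34,-160,140))
```

```text
-90 (48, 66) [37.2, 70.7]
-70 (48, 66) [37.3, 67.7]
-50 (48, 66) [37.5, 65.0]
-30 (48, 66) [15.4, 63.5, 66.0, 83.4]
-10 (48, 66) [14.9, 60.7, 63.3, 83.6]
20 (48, 66) [14.8, 36.8, 38.8, 83.7]
60 (48, 66) [14.7, 36.8, 53.9, 83.8]
90 (48, 66) [14.8, 36.8, 50.3, 83.9]
n 1859 z 57.1 y [-108.7   39.8]
tool inF [ 52.4 -69. ] [441.1 -63.4 162.2] [ 0.1 -0.6 -0.4]
n 2882 z 57.0 y [-103.9   98.9]
tool inF [ 52.4 -69. ] [441.1 -63.4 162.2] [ 0.1 -0.6 -0.4]
n 2877 z 57.1 y [-37.6  95.6]
tool inF [ 52.4 -69. ] [441.1 -63.4 162.2] [ 0.1 -0.6 -0.4]
```

Run:
```python
from h import *
rel((441.5,-63.6,161,91.8),(*F(54.5,-138),-19,91.8))
```

```text
turn -0.0 (rows>=0.0) shift [-0.4586 -0.0192  1.2   ] xy rows>=1.4 world [ 440.8 -132.4  -19.    91.8]
```

Call:
{"name": "jog_arm", "arguments": {
  "steps": [
    [[-0.2293,-0.0096,0,0,0,0],[-0.2293,-0.0096,0,0,0,0],[0,0,0,0,0,0],[0,0,0,0,0,0],[0,0,0.25,0,0,0],[0,0,0.28,0,0,0],[0,0,0.28,0,0,0],[0,0,0.2,0,0,0],[0,0,0.12,0,0,0],[0,0,0.07,0,0,0],[0,0,0,0,0,0],[0,0,0,0,0,0]]
  ],
  "claw": 0
}}

```text
t: 33.55
tool_pos: [441.0, -132.1, -17.6]
eef_rot: [2.186, 2.256, 0.0]
ft_force: [0.4, 0.5, 0.6]
opening: -0.002
finger_force: 0.0
```

Call:
{"name": "jog_arm", "arguments": {
  "steps": [
    [[0.05,0.0033,0,0,0,0],[0.05,0.0033,0,0,0,0],[0.03,0.002,0,0,0,0],[0.03,0.002,0,0,0,0],[0.03,0.002,0,0,0,0],[0.03,0.002,0,0,0,0],[0.03,0.002,0,0,0,0],[0.03,0.002,0,0,0,0],[0,0,0,0,0,0]]
  ]
}}

```text
t: 34.45
tool_pos: [441.9, -89.7, -18.1]
eef_rot: [-2.186, -2.256, 0.0]
ft_force: [0.4, -0.6, 0.6]
opening: -0.007
finger_force: 0.0
```

Call:
{"name": "jog_arm", "arguments": {
  "steps": [
    [[0.02,0.0013,0,0,0,0],[0.02,0.0013,0,0,0,0],[0.02,0.0013,0,0,0,0],[0.02,0.0013,0,0,0,0],[0.02,0.0013,0,0,0,0],[0,0,0,0,0,0]]
  ]
}}

```text
t: 35.05
tool_pos: [442.5, -74.8, -18.1]
eef_rot: [-2.186, -2.255, 0.0]
ft_force: [0.8, -0.2, 0.3]
opening: 0.003
finger_force: 0.0
```

Run:
```python
from h import *
im,X,Y,Z=frame_cloud(); prof(X,Y,Z,(-50,-30,-10,20,60,90),((48,66),)); 
for b in((45,50,-160,80),(75,105,-80,140),(10,34,-160,140)): tops(X,Y,Z,48,66,b)
```

```text
-50 (48, 66) [37.1, 70.8]
-30 (48, 66) [15.3, 85.4]
-10 (48, 66) [15.4, 85.3]
20 (48, 66) [15.2, 85.5]
n 3583 z 57.0 y [-70.5  33. ]
tool inF [ 54.1 -80.4] [442.4 -74.9 -18.1] [-0.1 -0.   0.8]
n 5624 z 56.9 y [-66.6  35.2]
tool inF [ 54.1 -80.4] [442.4 -74.9 -18.1] [-0.1 -0.   0.8]
n 9699 z 57.0 y [-70.5  31.6]
tool inF [ 54.1 -80.4] [442.4 -74.9 -18.1] [-0.1 -0.   0.8]
```

Call:
{"name": "jog_arm", "arguments": {
  "steps": [
    [[0.013,0.0009,0,0,0,0],[0.013,0.0009,0,0,0,0],[0.013,0.0009,0,0,0,0],[0,0,0,0,0,0]]
  ]
}}

```text
t: 35.5
tool_pos: [442.7, -69.1, -18.1]
eef_rot: [-2.187, -2.255, -0.0]
ft_force: [0.3, 0.4, 0.9]
opening: -0.0
finger_force: 0.0
```

Call:
{"name": "jog_arm", "arguments": {
  "steps": [
    [[0.01,0.0007,0,0,0,0],[0.01,0.0007,0,0,0,0],[0,0,0,0,0,0]]
  ]
}}

```text
t: 35.8
tool_pos: [442.9, -66.2, -18.0]
eef_rot: [-2.187, -2.255, -0.0]
ft_force: [-0.3, -0.4, -0.1]
opening: -0.002
finger_force: 0.0
```

Call:
{"name": "jog_arm", "arguments": {
  "steps": [
    [[0.01,0.0007,0,0,0,0],[0.01,0.0007,0,0,0,0],[0,0,0,0,0,0]]
  ]
}}

```text
t: 36.1
tool_pos: [443.1, -63.2, -18.0]
eef_rot: [-2.187, -2.255, -0.0]
ft_force: [-0.3, -0.3, 0.0]
opening: 0.003
finger_force: 0.0
```

Call:
{"name": "jog_arm", "arguments": {
  "steps": [
    [[0.01,0.0007,0,0,0,0],[0.01,0.0007,0,0,0,0],[0,0,0,0,0,0]]
  ]
}}

```text
t: 36.4
tool_pos: [443.2, -60.4, -18.0]
eef_rot: [2.187, 2.256, -0.0]
ft_force: [-0.1, -1.0, 0.2]
opening: -0.004
finger_force: 0.7
```

Call:
{"name": "jog_arm", "arguments": {
  "steps": [
    [[0.01,0.0007,0,0,0,0],[0.01,0.0007,0,0,0,0],[0,0,0,0,0,0]]
  ]
}}

```text
t: 36.7
tool_pos: [443.3, -57.9, -17.9]
eef_rot: [2.186, 2.255, -0.001]
ft_force: [-1.4, -4.7, 0.4]
opening: -0.001
finger_force: 2.3
```

Run:
```python
from h import *
im,X,Y,Z=frame_cloud(); prof(X,Y,Z,(-45,-30,-10,10,20),((22,34),(48,66),)); tops(X,Y,Z,48,66,(45,50,-160,80)); tops(X,Y,Z,48,66,(75,105,-80,140))
im,d,K,T=snap('side'); W=cloud(d,K,T); c,s=np.cos(np.radians(TH)),np.sin(np.radians(TH)); dx=W[...,0]-O[0];dy=W[...,1]-O[1]
X=c*dx+s*dy;Y=-s*dx+c*dy;Z=W[...,2]
for y0 in(50,65,80,95,105): prof(X,Y,Z,(y0,),((47,62),))
for b in((18,34),(46,54),(72,85)): m=(X>b[0])&(X<b[1])&(Z>50)&(Z<62)&(Y<130); print(b,np.percentile(Y[m],99.5))
```

```text
-45 (22, 34) [-83.8, 7.2, 97.5, 108.9]
-45 (48, 66) [37.2, 72.6]
-30 (22, 34) [-80.5, 7.0, 97.1, 108.6]
-30 (48, 66) [15.2, 87.5]
-10 (22, 34) [-76.3, 6.9, 97.1, 108.6]
-10 (48, 66) [15.2, 87.2]
10 (22, 34) [-71.3, 7.2, 97.0, 108.5]
10 (48, 66) [15.2, 87.2]
20 (22, 34) [-69.2, 7.0, 96.8, 108.8]
20 (48, 66) [15.2, 87.3]
n 3566 z 57.0 y [-53.2  50. ]
tool inF [ 54.4 -63.4] [443.3 -57.9 -18. ] [-1.4 -5.6  0.4]
n 7365 z 56.9 y [-36.1  52.3]
tool inF [ 54.4 -63.4] [443.3 -57.9 -18. ] [-1.4 -5.6  0.4]
50 (47, 62) [18.1, 18.4, 20.7, 20.7, 23.6, 23.6, 26.1, 26.1, 28.3, 28.6, 36.2, 36.2, 38.8, 38.9, 41.2, 41.4, 43.9, 44.1, 46.4, 46.5, 48.8, 49.0, 51.7, 51.7, 53.9, 54.2, 56.6, 57.1, 59.5, 59.6, 62.0, 62.0, 64.2, 64.3, 67.2, 67.2, 69.8, 69.8, 71.9, 71.9, 74.5, 75.0, 77.6, 77.6, 79.7, 80.2, 82.6, 82.9, 84.7, 85.2, 87.9, 87.9]
65 (47, 62) [17.4, 17.4, 19.8, 20.2, 22.5, 22.5, 25.1, 25.1, 27.5, 27.5, 29.9, 30.2, 32.5, 32.8, 35.4, 35.4, 37.9, 37.9, 40.4, 40.4, 43.1, 43.1, 45.2, 45.2, 47.9, 47.9, 50.7, 50.7, 52.8, 53.1, 55.4, 55.7, 58.0, 58.3, 60.7, 61.0, 62.9, 63.3, 65.6, 65.6, 68.1, 68.6, 70.5, 71.
[... 458 characters left out ...]
1, 25.6, 25.7, 28.1, 28.1, 30.7, 30.7, 33.4, 33.4, 35.4, 35.7, 38.3, 38.4, 40.3, 40.5, 42.8, 43.0, 45.3, 45.8, 47.8, 48.3, 50.3, 50.6, 52.9, 53.2, 55.6, 55.6, 57.8, 58.3, 60.3, 60.3, 62.6, 62.9, 65.2, 65.7, 67.7, 68.2, 70.3, 70.3, 72.5, 72.9, 75.1, 75.2, 77.7, 77.8, 80.0, 80.5, 83.1, 83.1, 85.2, 85.3]
105 (47, 62) [17.6, 17.7, 20.0, 20.2, 22.6, 22.7, 25.3, 25.3, 27.4, 27.8, 29.9, 30.1, 32.7, 32.8, 34.7, 34.7, 37.3, 37.5, 44.9, 44.9, 50.0, 50.0, 52.5, 52.5, 54.9, 54.9, 57.0, 57.0, 59.4, 59.8, 61.7, 62.2, 64.2, 64.5, 66.6, 66.6, 69.1, 69.4, 72.1, 72.1, 74.2, 74.6, 76.6, 77.0, 79.5, 79.5, 81.5, 81.7, 86.7, 86.7]
(18, 34) 116.14796059032331
(46, 54) 113.72995629711814
(72, 85) 116.80176074161372
```

Call:
{"name": "jog_arm", "arguments": {
  "steps": [
    [[0.01,0.0007,0,0,0,0],[0.01,0.0007,0,0,0,0],[0,0,0,0,0,0]]
  ]
}}

```text
t: 37.1
tool_pos: [443.4, -57.3, -17.8]
eef_rot: [2.183, 2.255, -0.006]
ft_force: [-5.2, -18.0, -0.7]
opening: -0.003
finger_force: 8.8
```

Call:
{"name": "jog_arm", "arguments": {
  "steps": [
    [[0.01,0.0007,0,0,0,0],[0.01,0.0007,0,0,0,0],[0,0,0,0,0,0]]
  ]
}}

```text
t: 37.4
tool_pos: [443.4, -57.2, -17.6]
eef_rot: [2.18, 2.254, -0.011]
ft_force: [-9.5, -32.7, -2.2]
opening: 0.003
finger_force: 16.3
```

Call:
{"name": "jog_arm", "arguments": {
  "steps": [
    [[-0.02,-0.0013,0,0,0,0],[-0.02,-0.0013,0,0,0,0],[-0.06,-0.004,0,0,0,0],[-0.15,-0.01,0,0,0,0],[0,0,-0.25,0,0,0],[0,0,-0.28,0,0,0],[0,0,-0.28,0,0,0],[0,0,-0.28,0,0,0],[0,0,-0.28,0,0,0],[0,0,0,0,0,0],[0,0,0,0,0,0]]
  ]
}}

```text
t: 38.5
tool_pos: [442.9, -89.1, 188.4]
eef_rot: [2.185, 2.254, 0.002]
ft_force: [-0.4, 0.4, -0.4]
opening: 0.003
finger_force: 0.0
```

Run:
```python
from h import *
im,X,Y,Z=frame_cloud(); prof(X,Y,Z,(-45,-30,0,30,60,90),((22,34),(48,66),)); 
for b in((45,50,-160,112),(75,105,-80,140),(15,34,-80,140)): tops(X,Y,Z,48,66,b)
m=(Z>22)&(Z<34)&(X>-30)&(X<5); print('B y',np.percentile(Y[m&(Y<112)],[.3,50]))
m=(X>-60)&(X<-10)&(abs(Y-30)<3)&(Z<20); print('joint pts below',m.sum(), X[m][:5])
cv2.imwrite('pics/w6.png',im)
```

```text
-45 (22, 34) [-106.7, 14.5, 86.4, 108.3]
-45 (48, 66) [36.6, 72.2]
-30 (22, 34) [-106.7, 11.7, 90.2, 108.4]
-30 (48, 66) [15.6, 86.5]
0 (22, 34) [-106.9, 10.7, 90.1, 108.3]
0 (48, 66) [14.5, 86.6]
30 (22, 34) [-106.9, 11.0, 89.9, 108.4]
30 (48, 66) [14.7, 86.5]
60 (22, 34) [-106.2, 11.2, 90.1, 108.4]
60 (48, 66) [14.8, 86.7]
90 (22, 34) [89.8, 108.3]
n 643 z 57.2 y [-51.7  79.2]
tool inF [ 54.1 -94.2] [441.9 -88.6 187. ] [-0.2  0.4 -0.1]
n 1343 z 57.0 y [-36.4  81.6]
tool inF [ 54.1 -94.2] [441.9 -88.6 187. ] [-0.2  0.4 -0.1]
n 2193 z 57.1 y [-37.8  77.6]
tool inF [ 54.1 -94.2] [441.9 -88.6 187. ] [-0.2  0.4 -0.1]
B y [-49.25486214  24.1023195 ]
joint pts below 0 []
```

View pics/w6.png

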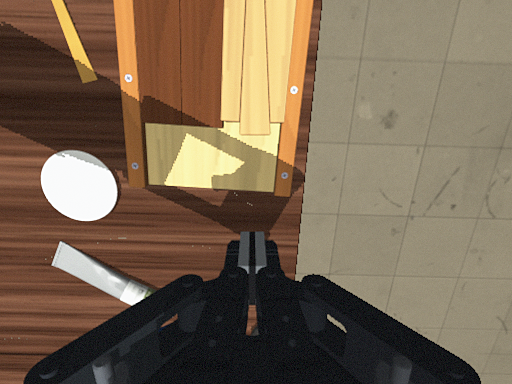

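The wrist view shows the joint at (181, 90) closed. The caul and both wedges lie flat and tight between the panel and the far rail (220–300, 0–130). The driven wedge stands 15 mm proud at (255, 133), which is the tight position the task gives.

```bash
python3 -c "
from station import bot
print(bot.close_job())"
```

```text
the job is handed in; nothing more can be done
None
```

The panel is clamped and the job is handed in: the joint is closed, and the caul and both wedges lie flat and jammed tight. The driven wedge stands 15 mm short of level, the tight position the task gives, and it barely moved under a final push of about 33 N.

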